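Flag an empty fastener bin with a spring clip and push it home

TASK

The blue fastener bin that stands pulled out of the rack has run empty. Take the red spring clip off its stand and clip it upright over the bin's front lip, near the middle and pushed down as far as it goes; let go of it, and only then push the bin fully home into the rack with the clip still on. Leave the green clip, the other two bins, the carton and the screwdriver as they are.

Things in the scene. Friction and masses are not known exactly. Their poses are not given: they have to be found in the camera images.
- red_clip_pivot (a point): Middle of the pivot pin of the red sprung clip (clothes-peg action, 55 g), half-way up the clip; z up, y along the pin and along the strip it sits on, x across the strip. Its two tails point up, its jaws down. An edge enters between the jaws until it meets the pin's underside, 5 mm below this point
- red_clip: The red clip; origin and axes as red_clip_pivot. Two straight tails, 20 mm wide (along y), 5 mm thick, splay to 51 mm overall at their tops 46 mm above the pivot. Squeezed together along x, best 33 mm above the pivot, they open the jaws; at the stop the tails are parallel, 18 mm overall, tops 50 mm up. The spring pushes back about 11 N there; a grip of 20 N or more holds it at the stop
- red_clip_arm (a joint): Opening of the red clip (rad): 0 when gripping a 6 mm edge, 0.7 fully open, -0.12 shut on nothing. Jaws reach 36 mm below the pivot; their pads (lowest 12 mm) when fully open stand 22 mm apart at the upper end, 30 mm at the tips, outer sides up to 25 mm from the middle. Let go, the tails spring out to 51 mm and the jaws grip with about 5 N
- lip_mid (a point): Middle of the top edge of the blue empty bin's front lip; x points into the rack (the way the bin goes home), y along the lip, z up. The lip is a plain upright wall 6 mm thick, 114 mm long, top 60 mm above the table, free on both sides for 50 mm down. Side walls (4 mm, at y = +-55 mm) are 60 mm high for 30 mm behind the lip, then 90 mm high
- empty_bin (a joint): How far the empty bin is pulled out of the rack (m): 0 is fully home, at a firm stop; it starts 0.06 to 0.10 out (0.12 at most), slides with about 2 N of friction and stays where it is left
- home_lip (a point): Fixed point on the rack: the middle of the lip's top edge of the middle bin when home; x into the rack, y along it. Three bins sit side by side at 120 mm spacing, the empty one in any place. The rack is open-topped; its front crossbar begins 45 mm behind this line and is 114 mm high
- clip_stand: Fixed stand: wooden base 70 x 170 x 8 mm with an upright aluminium strip, 6 mm thick, 160 mm long (along y), its top 60 mm above the table. Origin under its middle. It stands to the left or the right of the rack; the red and green clips sit on it 40 mm either side of its middle, in either order
- green_clip_pivot (a point): Pivot of the green clip, same shape as the red one, on the same stand; to be left alone
- full_bin_1 (a joint): How far one grey, pink-labelled full bin is out of the rack (m); home at the start, to stay so
- full_bin_2 (a joint): How far the other grey, pink-labelled full bin is out of the rack (m); home at the start, to stay so
- carton_center (a point): Centre of a carton of screws, 90 x 120 x 60 mm, orange band, standing on the other side from the clip stand; a bystander
- screwdriver: Yellow-handled screwdriver, 180 mm long, 26 mm thick, lying crosswise on the table between robot and rack; a bystander. Origin at the middle of its length, on its underside

How it is judged:
On the way, in this order (a step that is already met when the one before it is completed fails the run):
1. the red clip, let go, grips the lip of the empty bin while the bin is still pulled out (x of red_clip_pivot in the frame of lip_mid between -0.006 and 0.006 m and y of red_clip_pivot in the frame of lip_mid between -0.025 and 0.025 m and z of red_clip_pivot in the frame of lip_mid between -0.002 and 0.014 m and angle between the z axis of red_clip_pivot and the z axis of lip_mid, either way round below 0.15 rad and value of joint red_clip_arm between -0.07 and 0.09 rad and contact force between the fingers and red_clip below 0.05 N and value of joint empty_bin above 0.025 m), for 0.2 s.
2. the bin is pushed fully home (value of joint empty_bin below 0.007 m), for 0.2 s.
At the end, for the whole second after the job is handed in: Red clip released, at rest, closed on the lip (joint -0.07 to 0.09): within 6 mm of the lip's mid-plane and 25 mm of its middle, upright to 0.15 rad, its pivot pin less than 9 mm above the lip's top. Empty bin less than 7 mm from home; other bins within 15 mm of home (x of red_clip_pivot in the frame of lip_mid between -0.006 and 0.006 m and y of red_clip_pivot in the frame of lip_mid between -0.025 and 0.025 m and z of red_clip_pivot in the frame of lip_mid between -0.002 and 0.014 m and angle between the z axis of red_clip_pivot and the z axis of lip_mid, either way round below 0.15 rad and value of joint red_clip_arm between -0.07 and 0.09 rad and contact force between the fingers and red_clip below 0.05 N and value of joint empty_bin below 0.007 m and linear speed of red_clip below 0.02 m/s and value of joint each of full_bin_1, full_bin_2 below 0.015 m); the robot touches nothing.
It fails at once if the green clip is moved by more than 15 mm (distance of green_clip_pivot from where it was at the start of the episode above 0.015 m).
It fails at once if another bin is pulled out by more than 20 mm (value of joint any of full_bin_1, full_bin_2 above 0.02 m).
It fails at once if the carton or the screwdriver is moved by more than 30 mm (distance of any of carton_center, screwdriver from where it was at the start of the episode above 0.03 m).
It also fails if it takes over 51 s, if anything falls off the work surface, if the arm or the gripper's body presses on something with over 40 N, if the wrist force passes 120 N, or if a joint passes its speed limit or range.

ROBOT

A 6-joint arm with a two-finger parallel gripper is mounted at the origin on the work surface. World frame = base frame: x ahead of the robot, y to its left, z up, the work surface at z = 0. Lengths are in m, angles in rad, forces in N, time in s.
With the tool pointing down it reaches from about 0.225 to 0.875 m from the base axis. Payload 3.4 kg.
Tool frame: the origin (TCP) lies on the centre line of the jaws, within the pads' length; the fingertips stand 11 mm ahead of it and the grasp point (between the pads) lies 8 mm behind it; z points along the fingers, y is the line along which they close (so a half turn about z gives the same grasp; the last joint's range is limited). The gripper opens to 85 mm and grips with 20 to 120 N. Pads are 22 mm wide; open, the fingers measure 114 mm over their backs; the gripper's body (76 mm by 85 mm) begins 54 mm behind the grasp point. The pads swing forward as they close: fully open they stand 13 mm farther back than shut.
Start: joints at [-1.312, 0.276, 1.505, -0, 1.361, -0.121], TCP at [0.213, -0.534, 0.242] pointing down, gripper open.
Joint ranges: [-2.89, 2.89], [-0.75, 2.08], [0.22, 2.7], [-1.18, 4.32], [0.11, 2.71], [-2.7, 2.7]. Speed limits (rad/s): [2.57, 2.57, 3.14, 3.14, 3.14, 3.14].

INTERFACE

Orientations are given as a unit quaternion [w, x, y, z].
In Python, from rig import manip, eyes, job gives the robot as it stands.
- The arm moves only by the tool drive_tool, never from a script. Its argument "rows" is a list of rows, each a list of 3 entries, a list of its own where there are three numbers: the turn, a rotation vector about the world's x, y, z in rad, then the shift along the world's x, y, z in cm, then the finger opening in cm, from 0 to 8.54. A call has 1 to 8 rows; each row shifts and turns the commanded pose from where the row before left it; what a row does not reach is not made up. A row lasts 1/8 s, in which the tool goes at most 62.5 mm and 10.7 degrees, less where a joint would pass 70% of its speed; a pose out of reach is approached as far as the arm can. A call is refused whole if a number of a shift passes 6.25 or a number of a turn 0.188, either way. A call with a gripper value outside its range is refused whole. The fingers move at their own pace and stop on an object; "force" is the grip in N (left out, the last holds). Time passes only in rows, so rows that do not move let the fingers close. It gives the time, the measured TCP pose, the force, the opening and the grip force at its end, in the units of the state.
- manip.get_state(): the state, without advancing time (a new reading comes with each control period).
- eyes.get_image(name): name is "side" or "top"; returns the picture (420x560x3 uint8, red, green, blue); there is no depth.
- eyes.get_calibration(name): a dict with "camera_matrix" (3x3 intrinsics, pixels), "k1" (the pictures are not rectified: a ray, as slopes to the right and down, at radius r is drawn at 1 + k1 r^2 times it, then the intrinsics apply), "view" (4x4, takes a point from world to camera coordinates). Camera axes: x right, y up, looking along -z (the intrinsics and any distortion apply to the point x, -y, -z); pixel columns grow to the right and rows downward; lengths in m; the calibration is good to about 2 mm. A picture is of the moment at which its call begins. get_calibration takes no time and is no camera call.
- job.sign_off(): hands the job in; it is judged then, once.
The state is a dict: "clock": time; "qpos": joint angles; "qd": joint speeds; "effort": joint torques, N m; "position": TCP position; "ee_rot": TCP orientation; "contact_force": force on the tool from outside, world axes, zero at the start; "moment": the same for the moment, N m; "width": finger opening in m; "gripper_force": force on a finger pad.
Only numpy, scipy, OpenCV 4.12 (cv2) and the standard library are available. Lean on these libraries where they do the work, as an engineer would, in place of code of your own. Each camera call takes 0.05 s, during which the arm holds its last target. There are 200 camera calls.

## Working session

There is one attempt and no reset: what is moved stays moved. The work goes in short steps, Python scripts to look and compute and a tool call to move; the robot and the scene stay as the last step left them, time stands still between calls to the robot, and variables do not carry over. Pictures are saved under pics/ and viewed, at most 14 in all, crops included, and the job is handed in when it is done.

Besides the shell and the picture viewer there is one more tool, called by a JSON object that holds its "method" and its "body", one argument or row to a line. drive_tool: Moves the arm, as the interface text tells. Its arguments: {"type":"object","properties":{"rows":{"type":"array"},"force":{"type":"number"}},"required":["rows"]}

```bash
mkdir -p pics; cat > h.py <<'E'
import numpy as np, cv2
from rig import manip, eyes, job
def cal(n):
    c=eyes.get_calibration(n); return np.array(c["camera_matrix"]),c["k1"],np.array(c["view"])
def ray(n,u,v):
    K,k,V=cal(n); d=np.linalg.inv(K)@[u,v,1]; x,y=d[:2]; rd=np.hypot(x,y); r=rd
    for _ in range(50): r=rd/(1+k*r*r)
    s=r/rd if rd>0 else 1
    R=V[:3,:3]; o=-R.T@V[:3,3]; return o,R.T@np.array([x*s,-y*s,-1])
def atz(n,u,v,z):
    o,d=ray(n,u,v); return o+d*(z-o[2])/d[2]
def proj(n,p):
    K,k,V=cal(n); c=V[:3,:3]@np.array(p)+V[:3,3]; x,y=c[0]/-c[2],-c[1]/-c[2]; f=1+k*(x*x+y*y)
    return (K@[x*f,y*f,1])[:2]
def snap(n,f,crop=None,s=1):
    im=eyes.get_image(n)[:,:,::-1]
    if crop: x0,y0,x1,y1=crop; im=im[y0:y1,x0:x1]
    cv2.imwrite("pics/"+f,cv2.resize(im,None,fx=s,fy=s,interpolation=cv2.INTER_CUBIC))
def tri(n1,p1,n2,p2):
    o1,d1=ray(n1,*p1);o2,d2=ray(n2,*p2)
    t=np.linalg.lstsq(np.c_[d1,-d2],o2-o1,rcond=None)[0];a=o1+d1*t[0];b=o2+d2*t[1]
    return (a+b)/2,np.linalg.norm(a-b)
E
python3 - <<'E'
from h import *
snap("top","t0.png",None,1.4);snap("side","s0.png",None,1.4)
for n in("top","side"):
    K,k,V=cal(n);print(n,K[0,0],k,-V[:3,:3].T@V[:3,3],-V[2,:3])
print(manip.get_state())
E
```

```text
top 525.7131976430027 -0.11796812066937612 [ 0.32135063 -0.01308587  1.12950275] [ 0.22300347 -0.01172849 -0.97474709]
side 512.1054031295239 -0.16733375573344592 [-0.15040622  0.76713844  0.86966082] [ 0.54044202 -0.59549258 -0.5943997 ]
{'clock': 0.1, 'qpos': array([-1.31199227e+00,  2.76565949e-01,  1.50599173e+00,  9.79762781e-06,
        1.36074756e+00, -1.21001743e-01]), 'qd': array([ 0.00010914, -0.00071408, -0.0023952 ,  0.00041415,  0.0011008 ,
        0.00063124]), 'effort': array([ 1.22760437e-03, -4.17701733e+01, -2.46404350e+01, -5.75919421e-05,
        5.80465261e-03,  2.15178130e-05]), 'position': array([ 0.21305482, -0.53357903,  0.24151262]), 'ee_rot': array([-8.54588111e-04,  9.82022403e-01,  1.88762464e-01, -5.41738058e-05]), 'contact_force': array([ 0.10763841, -0.09135112, -0.29493316]), 'moment': array([ 0.07259588, -0.0310296 , -0.00315606]), 'gripper_force': 0.0, 'width': 0.08537202570125767}
```

View pics/t0.png

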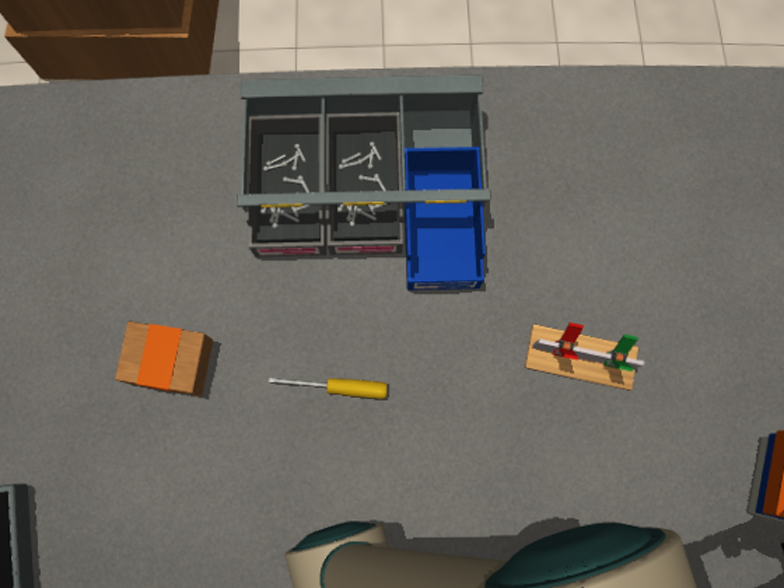

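View pics/s0.png

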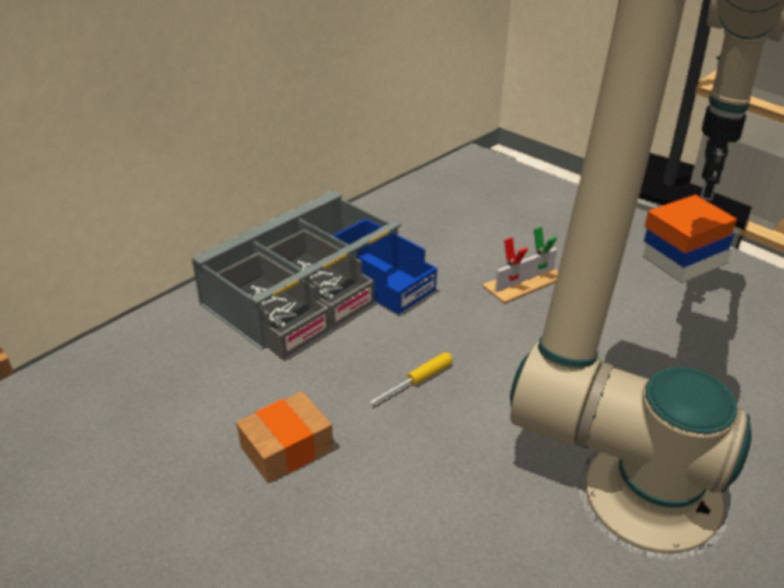

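```bash
python3 - <<'E'
from h import *
snap("top","t1.png",(280,180,470,285),4.2);snap("side","s1.png",(245,150,405,225),5)
E
```

```text
(no output)
```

View pics/t1.png

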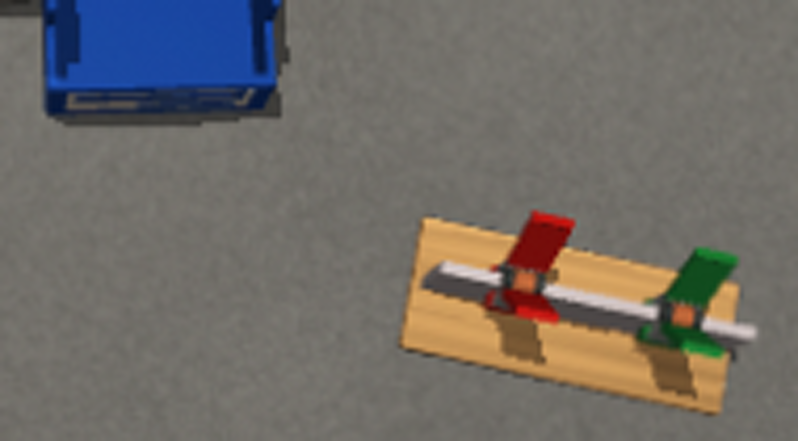

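View pics/s1.png

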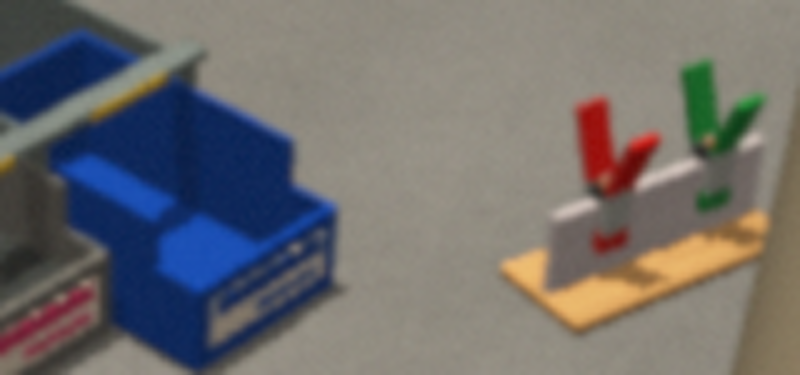

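```bash
python3 - <<'E'
from h import *
T=lambda u,v:(280+u/4.2,180+v/4.2); S=lambda u,v:(245+u/5,150+v/5)
for nm,p,z in [("stripL",(444,268),.06),("stripR",(756,334),.06),("red",(525,280),.068),("green",(684,315),.068),("lipL",(47,86),.06),("lipR",(275,85),.06),("redtailfar",(553,217),.111),("redtailnear",(530,306),.111)]:
    print(nm,atz("top",*T(*p),z).round(4))
for nm,p,z in [("stripL",(551,212),.06),("lipL",(207,288),.06),("lipR",(333,208),.06),("red",(603,187),.065),("green",(707,146),.065)]:
    print("side",nm,atz("side",*S(*p),z).round(4))
print(tri("top",T(444,268),"side",S(551,212)),tri("top",T(275,87),"side",S(333,208)))
for a,b in[("a",((525,280),(603,187))),("g",((684,315),(707,146)))]: print(tri("top",T(*b[0]),"side",S(*b[1])))
E
```

```text
stripL [ 0.4851 -0.245   0.06  ]
stripR [ 0.4469 -0.3992  0.06  ]
red [ 0.4767 -0.283   0.068 ]
green [ 0.4566 -0.3609  0.068 ]
lipL [ 0.583  -0.0526  0.06  ]
lipR [ 0.5802 -0.1667  0.06  ]
redtailfar [ 0.5    -0.2879  0.111 ]
redtailnear [ 0.458  -0.2734  0.111 ]
side stripL [ 0.4888 -0.2443  0.06  ]
side lipL [ 0.5793 -0.0575  0.06  ]
side lipR [ 0.5794 -0.162   0.06  ]
side red [ 0.4783 -0.2791  0.065 ]
side green [ 0.4591 -0.3572  0.065 ]
(array([ 0.48646023, -0.2439057 ,  0.06103895]), np.float64(0.0034552859612237835)) (array([ 0.58113263, -0.16642303,  0.05664368]), np.float64(0.0026562251428366088))
(array([ 0.47894959, -0.28353106,  0.06228281]), np.float64(0.0033885058928404804))
(array([ 0.4590578 , -0.36149116,  0.06278536]), np.float64(0.004119367703802867))
```

{"method": "drive_tool", "body": {
  "rows": [
    [[0,0,0.135],[3.75,3.6,-0.6],8.5],
    [[0,0,0.135],[3.75,3.6,-0.6],8.5],
    [[0,0,0.135],[3.75,3.6,-0.6],8.5],
    [[0,0,0.135],[3.75,3.6,-0.6],8.5],
    [[0,0,0.135],[3.75,3.6,-0.6],8.5],
    [[0,0,0.135],[3.75,3.6,-0.6],8.5],
    [[0,0,0.135],[3.75,3.5,-0.6],8.5],
    [[0,0,0],[0,0,0],8.5]
  ],
  "force": 40
}}

```text
clock: 1.2
position: [0.4775, -0.2802, 0.1996]
ee_rot: [-0.001, 0.787, 0.617, 0.0]
contact_force: [-0.7, -0.4, -0.5]
width: 0.0849
gripper_force: 0.0
```

```bash
python3 - <<'E'
from h import *
from scipy.spatial.transform import Rotation as R
s=manip.get_state();q=s['ee_rot'];print(s['clock'],s['position'],s['qpos'].round(2));print(R.from_quat([q[1],q[2],q[3],q[0]]).as_matrix().round(3))
im=eyes.get_image("side")[:,:,::-1]; c=[int(v) for v in proj("side",(.476,-.283,.1))]; print(c)
a=im[c[1]-60:c[1]+40,c[0]-50:c[0]+50]
im=eyes.get_image("top")[:,:,::-1]; b=im[210:300,340:480]
cv2.imwrite("pics/m2.png",np.hstack([cv2.resize(a,(390,390),interpolation=2),cv2.resize(b,(410,int(410*90/140)),interpolation=2) if 0 else cv2.copyMakeBorder(cv2.resize(b,(410,264),interpolation=2),0,126,0,0,0)]))
# rack yaw: crossbar front edge
for n,p in(("L",(238,205)),("R",(489,200))): print(n,atz("top",p[0]/1.4,p[1]/1.4,.114))
for p in((248,245),(323,245),(329,242),(402,242)): print(atz("top",p[0]/1.4,p[1]/1.4,.06))
E
```

```text
1.2 [ 0.47747291 -0.28023432  0.19955244] [-0.66  0.27  1.62  0.    1.25 -0.42]
[[ 0.239  0.971 -0.   ]
 [ 0.971 -0.239  0.002]
 [ 0.002 -0.001 -1.   ]]
[368, 176]
L [0.69099751 0.19337691 0.114     ]
R [ 0.68792606 -0.17414329  0.114     ]
[0.64580931 0.18771264 0.06      ]
[0.64227765 0.07353392 0.06      ]
[0.64674468 0.06438983 0.06      ]
[ 0.64351436 -0.04621794  0.06      ]
```

View pics/m2.png

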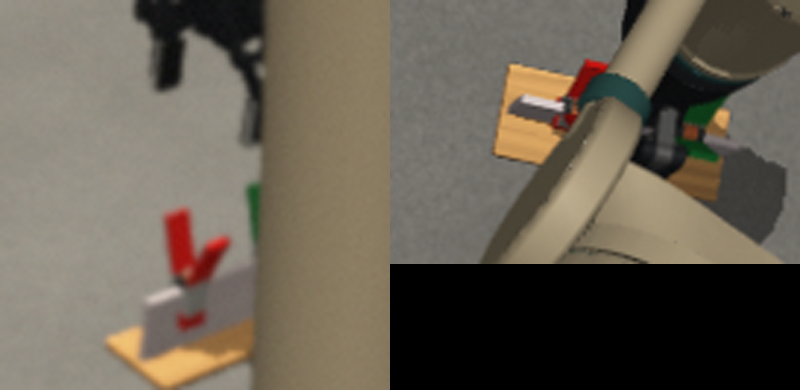

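{"method": "drive_tool", "body": {
  "rows": [
    [[0,0,0],[-0.1,-0.15,-4.0],8.5],
    [[0,0,0],[0,0,-4.0],8.5],
    [[0,0,0],[0,0,-2.96],8.5],
    [[0,0,0],[0,0,0],5.5],
    [[0,0,0],[0,0,0],3.5],
    [[0,0,0],[0,0,0],1.0],
    [[0,0,0],[0,0,0],1.0],
    [[0,0,0],[0,0,0],1.0]
  ],
  "force": 40
}}

```text
clock: 2.3
position: [0.4768, -0.287, 0.0953]
ee_rot: [0.004, 0.789, 0.615, 0.001]
contact_force: [-2.2, 0.5, 12.3]
width: 0.0159
gripper_force: 41.5
```

{"method": "drive_tool", "body": {
  "rows": [
    [[0,0,0],[0,0,0],1.0],
    [[0,0,0],[0,0,0],1.0]
  ]
}}

```text
clock: 2.55
position: [0.4768, -0.287, 0.0954]
ee_rot: [0.004, 0.789, 0.615, 0.001]
contact_force: [-2.6, 0.1, 13.3]
width: 0.0156
gripper_force: 41.4
```

```bash
python3 - <<'E'
from h import *
snap("side","s3.png",(320,130,405,215),7)
E
```

```text
(no output)
```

View pics/s3.png

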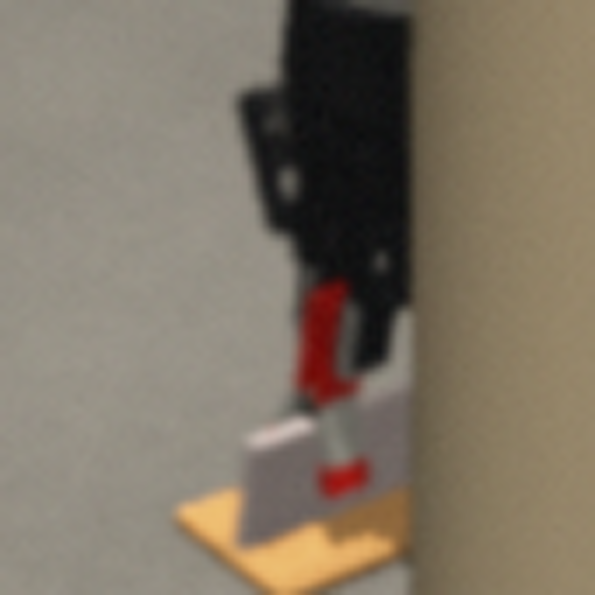

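{"method": "drive_tool", "body": {
  "rows": [
    [[0,0,0],[0,0,1.0],1.0],
    [[0,0,0],[0,0,2.5],1.0],
    [[0,0,0],[0,0,4.0],1.0],
    [[0,0,0],[0,0,3.0],1.0],
    [[0,0,0],[0,0,0],1.0],
    [[0,0,0],[0,0,0],1.0]
  ]
}}

```text
clock: 3.35
position: [0.4742, -0.2842, 0.1954]
ee_rot: [-0.0, 0.789, 0.615, -0.0]
contact_force: [-0.2, -0.0, -0.2]
width: 0.0158
gripper_force: 39.8
```

```bash
python3 - <<'E'
from h import *
s=manip.get_state();print(s['position'],s['ee_rot'],s['width'])
for p in [(0,0,0.011),(0,0,-.008),(0,0,.025),(0,0,.061)]: print(proj("side",s['position']-np.array(p)))
snap("side","s4.png",(310,80,410,200),5)
E
```

```text
[ 0.4741638  -0.28419783  0.19541494] [-3.32324099e-04  7.88552970e-01  6.14966747e-01 -5.50291014e-05] 0.015778337756291966
[372.69734088 150.59347743]
[373.50195969 144.43861718]
[372.10934128 155.07050659]
[370.61655245 166.35967518]
```

View pics/s4.png

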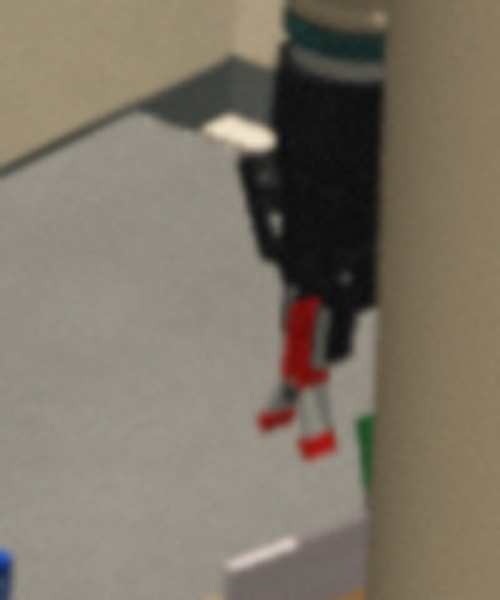

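{"method": "drive_tool", "body": {
  "rows": [
    [[0,0,0.058],[1.5,2.4,0],1.0],
    [[0,0,0.058],[2.7,4.25,0],1.0],
    [[0,0,0.058],[2.7,4.25,0],1.0],
    [[0,0,0.058],[2.7,4.25,-1],1.0],
    [[0,0,0],[1.1,1.85,-2],1.0],
    [[0,0,0],[0,0,-1],1.0],
    [[0,0,0],[0,0,0],1.0],
    [[0,0,0],[0,0,0],1.0]
  ]
}}

```text
clock: 4.4
position: [0.5814, -0.1157, 0.1559]
ee_rot: [0.0, 0.712, 0.702, -0.0]
contact_force: [1.0, 0.5, -0.6]
width: 0.0159
gripper_force: 39.8
```

```bash
python3 - <<'E'
from h import *
s=manip.get_state();print(s['position'],s['ee_rot'],s['width'])
im=eyes.get_image("side")[:,:,::-1]; a=cv2.resize(im[115:235,230:330],(500,600),interpolation=2)
cv2.imwrite("pics/m5.png",a)
P=s['position']
for nm,p in [("pivot",P-[0,-.004,.030]),("jawtip",P-[0,-.004,.066]),("lipmid",(.581,-.11,.06)),("lipL",(.581,-.053,.06)),("lipR",(.581,-.167,.06)),("clipmid on lip",(P[0],P[1]+.004,.06))]:
    print(nm,((proj("side",p)-[230,115])*5).round())
E
```

```text
[ 0.58141655 -0.11567819  0.15591167] [ 1.97056448e-04  7.12494252e-01  7.01677910e-01 -1.10811631e-04] 0.015932966290314272
pivot [350. 318.]
jawtip [348. 374.]
lipmid [344. 421.]
lipL [274. 465.]
lipR [411. 378.]
clipmid on lip [346. 419.]
```

View pics/m5.png

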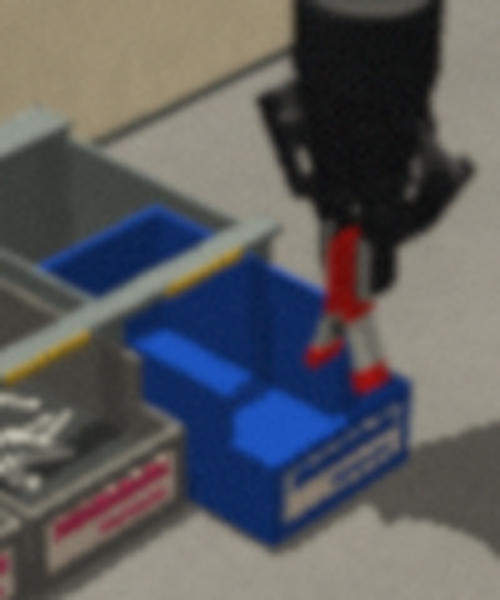

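{"method": "drive_tool", "body": {
  "rows": [
    [[0,0,0],[-0.1,0,-2.0],1.0],
    [[0,0,0],[0,0,-2.0],1.0],
    [[0,0,0],[0,0,-1.3],1.0],
    [[0,0,0],[0,0,-0.6],1.0],
    [[0,0,0],[0,0,-0.3],1.0],
    [[0,0,0],[0,0,-0.1],1.0],
    [[0,0,0],[0,0,0],1.0],
    [[0,0,0],[0,0,0],1.0]
  ]
}}

```text
clock: 5.45
position: [0.5819, -0.1149, 0.0953]
ee_rot: [0.002, 0.712, 0.702, 0.001]
contact_force: [-0.9, 0.5, 6.9]
width: 0.0162
gripper_force: 41.0
```

{"method": "drive_tool", "body": {
  "rows": [
    [[0,0,0],[0,0,-0.2],2.2],
    [[0,0,0],[0,0,-0.2],3.2],
    [[0,0,0],[0,0,-0.2],4.4],
    [[0,0,0],[0,0,0],6.0],
    [[0,0,0],[0,0,0],8.0],
    [[0,0,0],[0,0,0],8.5],
    [[0,0,0],[0,0,0],8.5]
  ],
  "force": 20
}}

```text
clock: 6.32
position: [0.5805, -0.1145, 0.0866]
ee_rot: [-0.0, 0.712, 0.702, -0.0]
contact_force: [-0.9, -1.3, 0.5]
width: 0.0852
gripper_force: 0.0
```

```bash
python3 - <<'E'
from h import *
snap("side","s6.png",(230,115,330,235),5)
for nm,p in [("pivot at +5",(.581,-.111,.065)),("tail far",(.6065,-.111,.111)),("tail near",(.5555,-.111,.111))]:
    print(nm,((proj("side",p)-[230,115])*5).round())
E
```

```text
pivot at +5 [346. 412.]
tail far [313. 324.]
tail near [385. 361.]
```

View pics/s6.png

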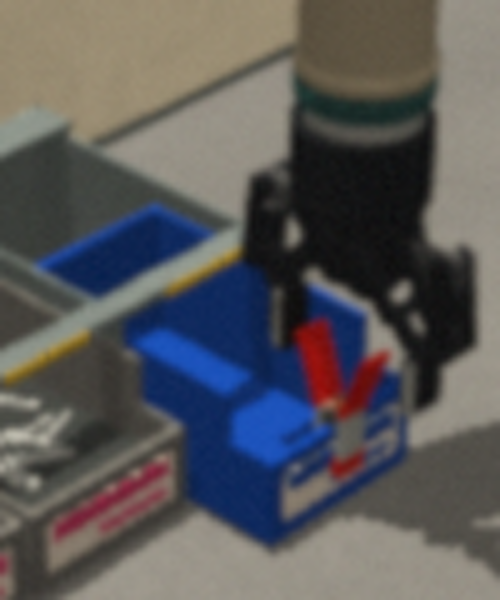

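{"method": "drive_tool", "body": {
  "rows": [
    [[0,0,0],[0,0,3],8.5],
    [[0,0,0],[0,0,5],8.5],
    [[0,0,0],[0,0,5],8.5],
    [[0,0,-0.174],[-3,0,0],6.0],
    [[0,0,-0.174],[-4,0,0],5.0],
    [[0,0,-0.174],[-4,0,0],5.0],
    [[0,0,-0.174],[-3,0,0],5.0],
    [[0,0,-0.174],[0,0,0],5.0]
  ]
}}

```text
clock: 7.38
position: [0.4381, -0.1141, 0.2169]
ee_rot: [-0.0, 0.943, 0.334, -0.001]
contact_force: [1.0, -0.8, -0.0]
width: 0.0502
gripper_force: 0.0
```

{"method": "drive_tool", "body": {
  "rows": [
    [[0,0,-0.174],[0,0,0],5.0],
    [[0,0,-0.174],[0,0,0],5.0],
    [[0,0,-0.174],[0,0,0],5.0],
    [[0,0,-0.174],[0,0,0],5.0],
    [[0,-0.157,0],[0,0,0],5.0],
    [[0,-0.157,0],[0,0,0],5.0],
    [[0,-0.157,0],[0,0,0],5.0],
    [[0,0,0],[0,0,0],5.0]
  ]
}}

```text
clock: 8.38
position: [0.4371, -0.1133, 0.2149]
ee_rot: [-0.002, 0.973, -0.006, 0.231]
contact_force: [0.1, 0.1, -0.8]
width: 0.0504
gripper_force: 0.0
```

```bash
python3 - <<'E'
from h import *
s=manip.get_state();print(s['clock'],s['position'],s['ee_rot'],s['qpos'].round(2),s['width'])
E
```

```text
8.375 [ 0.43711454 -0.11326929  0.21493505] [-0.00216087  0.97286085 -0.00641828  0.2312918 ] [-0.62 -0.1   2.11  0.38  0.78  0.74] 0.0504145559498499
```

{"method": "drive_tool", "body": {
  "rows": [
    [[0,-0.157,0],[2.0,0.1,-4],5.0],
    [[0,-0.157,0],[2.0,0.1,-4],5.0],
    [[0,0,0],[1.5,0.1,-4],5.0],
    [[0,0,0],[0.8,0,-3],5.0],
    [[0,0,0],[0,0,-1.9],5.0],
    [[0,0,0],[0,0,0],5.0],
    [[0,0,0],[0,0,0],5.0]
  ]
}}

```text
clock: 9.25
position: [0.4974, -0.096, 0.0895]
ee_rot: [-0.026, 0.946, 0.014, 0.323]
contact_force: [0.2, 0.3, -0.6]
width: 0.0501
gripper_force: 0.0
```

```bash
python3 - <<'E'
from h import *
s=manip.get_state();print(s['clock'],s['position'],s['ee_rot'],s['qpos'].round(2),s['width'])
im=eyes.get_image("side")[:,:,::-1];a=cv2.resize(im[130:250,220:340],(390,390),interpolation=2)
im=eyes.get_image("top")[:,:,::-1];b=cv2.resize(im[130:250,250:370],(390,390),interpolation=2)
cv2.imwrite("pics/m7.png",np.hstack([a,b]))
E
```

```text
9.25 [ 0.49741851 -0.09595308  0.08952927] [-0.02562584  0.9458728   0.01355803  0.32324007] [-0.62  0.19  2.38  1.47  0.42 -0.43] 0.050099628467357236
```

View pics/m7.png

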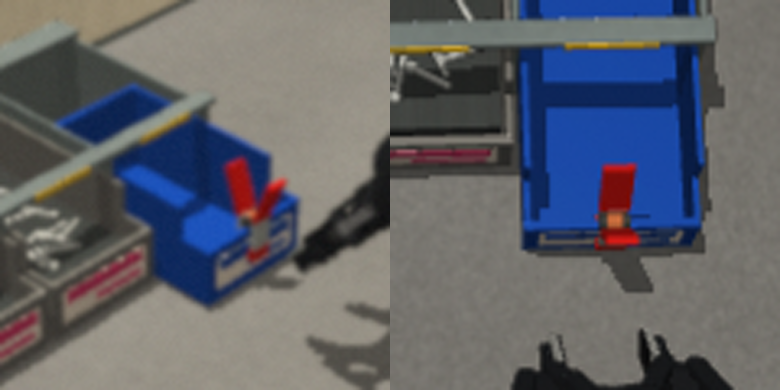

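```bash
cat >> h.py <<'E'
def err(t,yaw=-0.01):
    from scipy.spatial.transform import Rotation as R
    z=np.array([np.sin(t)*np.cos(yaw),np.sin(t)*np.sin(yaw),-np.cos(t)]);y=np.array([np.sin(yaw),-np.cos(yaw),0.]);x=np.cross(y,z)
    q=manip.get_state()['ee_rot'];A=R.from_quat([q[1],q[2],q[3],q[0]])
    return (R.from_matrix(np.c_[x,y,z])*A.inv()).as_rotvec().round(3)
E
python3 - <<'E'
from h import *
for t in(.55,.6,.65): print(err(t))
T=lambda u,v:(250+(u-390)/3.25,130+v/3.25)
print(atz("top",*T(616,218),.069),atz("top",*T(523,228),.06),atz("top",*T(703,228),.06))
E
```

```text
[-0.04   0.109 -0.049]
[-0.04   0.059 -0.05 ]
[-0.039  0.009 -0.051]
[ 0.58634963 -0.11161241  0.069     ] [ 0.58367417 -0.05211403  0.06      ] [ 0.58034363 -0.16846768  0.06      ]
```

{"method": "drive_tool", "body": {
  "rows": [
    [[-0.02,0.03,-0.025],[1.2,-0.5,0],5.0],
    [[-0.02,0.03,-0.025],[1.2,-0.5,0],5.0],
    [[0,0,0],[0.8,-0.5,-1.0],5.0],
    [[0,0,0],[0.6,0,-1.0],5.0],
    [[0,0,0],[0.4,0,-1.0],5.0],
    [[0,0,0],[0,0,-1.0],5.0],
    [[0,0,0],[0,0,0],5.0]
  ]
}}

```text
clock: 10.22
position: [0.5379, -0.1108, 0.0491]
ee_rot: [0.001, 0.956, -0.006, 0.295]
contact_force: [0.1, 0.2, 0.7]
width: 0.0501
gripper_force: 0.0
```

```bash
python3 - <<'E'
from h import *
s=manip.get_state();print(s['clock'],s['position'],s['qpos'].round(2),s['width'],err(.6))
E
```

```text
10.225 [ 0.53794204 -0.11076237  0.04907323] [-0.51  0.31  2.31  1.64  0.27 -0.49] 0.050078930806149516 [-0.001 -0.002  0.001]
```

{"method": "drive_tool", "body": {
  "rows": [
    [[0,0,0],[0.8,0,0],5.0],
    [[0,0,0],[0.8,0,0],5.0],
    [[0,0,0],[0.8,0,0],5.0],
    [[0,0,0],[0.8,0,0],5.0],
    [[0,0,0],[0.8,0,0],5.0]
  ]
}}

```text
clock: 10.85
position: [0.5779, -0.1106, 0.0485]
ee_rot: [0.001, 0.956, -0.005, 0.294]
contact_force: [-3.2, -0.3, 2.0]
width: 0.05
gripper_force: 1.1
```

```bash
python3 - <<'E'
from h import *
s=manip.get_state();print(s['clock'],s['position'],s['qpos'].round(2),s['contact_force'],s['width'],err(.6))
im=eyes.get_image("side")[:,:,::-1];a=cv2.resize(im[130:250,220:340],(390,390),interpolation=2)
im=eyes.get_image("top")[:,:,::-1];b=cv2.resize(im[110:230,250:370],(390,390),interpolation=2)
cv2.imwrite("pics/m8.png",np.hstack([a,b]))
E
```

```text
10.85 [ 0.57790307 -0.11064452  0.04849677] [-0.46  0.35  2.23  1.51  0.25 -0.31] [-3.23417391 -0.30491574  2.02612211] 0.050027199726270996 [-0.001 -0.003  0.001]
```

View pics/m8.png

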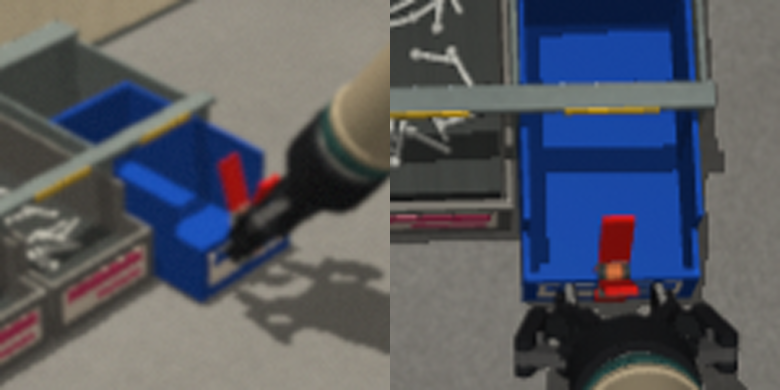

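{"method": "drive_tool", "body": {
  "rows": [
    [[0,0,0],[0.8,0,0],5.0],
    [[0,0,0],[0.8,0,0],5.0],
    [[0,0,0],[0.8,-0.05,0],5.0],
    [[0,0,0],[0.8,0,0],5.0],
    [[0,0,0],[0.6,0,0],5.0]
  ]
}}

```text
clock: 11.58
position: [0.6153, -0.1107, 0.0481]
ee_rot: [0.001, 0.956, -0.005, 0.294]
contact_force: [-1.8, 0.9, 0.6]
width: 0.05
gripper_force: 1.1
```

{"method": "drive_tool", "body": {
  "rows": [
    [[0,0,0],[0.5,0,0],5.0],
    [[0,0,0],[0.4,0,0],5.0]
  ]
}}

```text
clock: 11.82
position: [0.6244, -0.1108, 0.0482]
ee_rot: [0.001, 0.956, -0.005, 0.294]
contact_force: [-2.6, 1.1, -0.0]
width: 0.0504
gripper_force: 1.0
```

{"method": "drive_tool", "body": {
  "rows": [
    [[0,0,0],[0.4,0,0],5.0]
  ]
}}

```text
clock: 11.95
position: [0.6284, -0.1108, 0.0482]
ee_rot: [0.001, 0.956, -0.005, 0.294]
contact_force: [-2.1, 0.2, -1.0]
width: 0.0501
gripper_force: 1.0
```

{"method": "drive_tool", "body": {
  "rows": [
    [[0,0,0],[0.3,0,0],5.0],
    [[0,0,0],[0.3,0,0],5.0]
  ]
}}

```text
clock: 12.2
position: [0.6295, -0.1106, 0.0476]
ee_rot: [0.002, 0.956, -0.005, 0.292]
contact_force: [-41.1, -1.3, 29.1]
width: 0.0502
gripper_force: 20.3
```

{"method": "drive_tool", "body": {
  "rows": [
    [[0,0,0],[0.3,0,0],5.0],
    [[0,0,0],[0,0,0],5.0]
  ]
}}

```text
clock: 12.45
position: [0.6295, -0.1104, 0.0468]
ee_rot: [0.002, 0.957, -0.005, 0.29]
contact_force: [-39.5, -2.3, 25.5]
width: 0.05
gripper_force: 19.9
```

```bash
python3 - <<'E'
from h import *
s=manip.get_state();print(s['clock'],s['position'],s['qpos'].round(2),s['contact_force'],err(.6))
im=eyes.get_image("side")[:,:,::-1];a=cv2.resize(im[130:250,220:340],(390,390),interpolation=2)
im=eyes.get_image("top")[:,:,::-1];b=cv2.resize(im[90:210,250:370],(390,390),interpolation=2)
cv2.imwrite("pics/m9.png",np.hstack([a,b]))
E
```

```text
12.45 [ 0.62953957 -0.11038556  0.04676797] [-0.4   0.4   2.12  1.25  0.22 -0.  ] [-39.5070859   -2.31889581  25.49204589] [ 0.    -0.011  0.001]
```

{"method": "drive_tool", "body": {
  "rows": [
    [[0,0,0],[-1,0,0],5.0],
    [[0,0,0],[-2,0,0],5.0],
    [[0,0,0],[-3,0,0],5.0],
    [[0,0,0],[-3,0,0],5.0],
    [[0,0,0],[-2,0,0.5],5.0],
    [[0,0,0],[0,0,1],5.0],
    [[0,0,0],[0,0,0],5.0]
  ]
}}

```text
clock: 13.42
position: [0.5287, -0.1122, 0.0651]
ee_rot: [0.002, 0.955, -0.005, 0.295]
contact_force: [-0.3, -0.3, 0.0]
width: 0.0501
gripper_force: 0.0
```

```bash
python3 - <<'E'
from h import *
s=manip.get_state();print(s['clock'],s['position'],s['contact_force'])
im=eyes.get_image("side")[:,:,::-1];a=cv2.resize(im[130:250,220:340],(390,390),interpolation=2)
im=eyes.get_image("top")[:,:,::-1];b=cv2.resize(im[90:210,250:370],(390,390),interpolation=2)
cv2.imwrite("pics/m10.png",np.hstack([a,b]))
E
```

```text
13.425 [ 0.52866479 -0.1122378   0.06509205] [-0.30191017 -0.27396444  0.0201882 ]
```

View pics/m10.png

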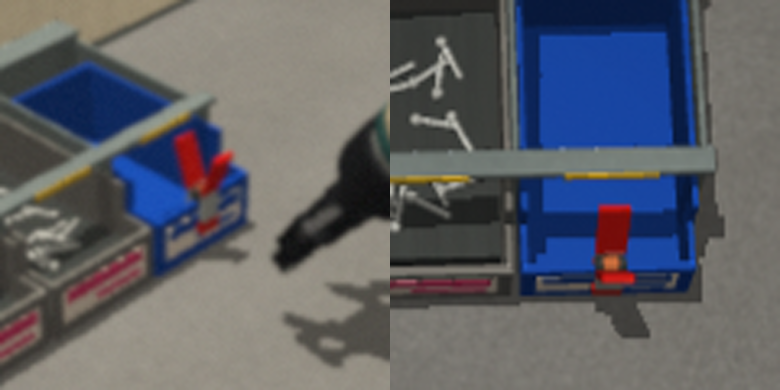

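```bash
python3 -c "
from rig import job
print(job.sign_off())"
```

```text
the job is handed in; nothing more can be done
None
```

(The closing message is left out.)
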